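# Click the weekday dial on to baking day

### The job

The weekday dial on the worktop is a flat star-shaped thumbwheel. With a fingertip at its edge, flick the wheel round anticlockwise (seen from above) until its red lobe rests at the black pointer, and do not let it run a click past. Push lightly, without forcing the wheel, lifting or tipping the dial or shoving it along the worktop; leave the tin, the salt shaker and the lime alone, and finish with the hand clear.

Things in the scene. Friction and masses are not known exactly. Their poses are not given: they have to be found in the camera images.
- dial: Weekday dial standing loose on the worktop by its weight, about 1.1 kg (0.9 to 1.2 times that). Origin: centre of its underside, on the wheel's upright axis; +x points from the axis to the pointer. Round wooden foot, radius 70 mm, 12 mm high; grey drum, radius 34 mm, up to 31 mm; on top the flat thumbwheel, 32 to 50 mm above the worktop.
- hub (a point): Centre of the wheel's top, on its axis, 52 mm above the worktop. The wheel is a white disc of radius 40 mm with seven equal lobes, 51.4 degrees apart, each 10 mm wide, 18 mm high and reaching out to 78 mm from the axis. Between neighbouring lobes a gap about 46 mm wide (65 mm from the axis) is open down to the foot.
- pointer (a point): Tip of the black pointer, 82 mm from the wheel's axis on the dial's +x side (the side away from the robot), 58 mm above the worktop; it does not turn. Its post, 14 mm wide and 56 mm high, stands beyond the wheel on a small wooden tongue, 91 to 104 mm from the axis.
- red_lobe (a point): Point on top of the red lobe, 65 mm from the wheel's axis and 50 mm above the worktop; it turns with the wheel. The red lobe has a red stripe towards the hub; the six other lobes are white with a small dark dot.
- wheel (a joint): Turn of the wheel, rad: 0 with the red lobe at the pointer, growing anticlockwise from above. It clicks every 2 pi/7 = 0.898 rad (one lobe): at rest a lobe is at the pointer; pushed over half-way it snaps on by itself. 1 to 3 N at a lobe turns it. Hard stops at -5.0 and +1.3. It starts 2 to 5 clicks before 0, so only anticlockwise turning gets red there.
- tin: Small food tin, 75 mm across, 58 mm high, beside the dial; bystander. Origin: centre of its underside.
- salt_shaker: Glass salt shaker with a grey top, 44 mm across, 90 mm high, beside the dial; bystander. Origin: centre of its underside.
- lime: Green lime, 60x48x48 mm, beyond the dial on its left; bystander. Origin: centre of its underside.

How it is judged:
By the outcome, as a careful person would: the job done as asked, in the order asked, and still so for the second after the job is handed in, with the robot touching nothing.
It also fails if it takes over 64 s, if anything falls off the work surface, if the arm or the gripper's body presses on something with over 40 N, if the wrist force passes 120 N, or if a joint passes its speed limit or range.

### The arm

A 6-joint arm with a two-finger parallel gripper is mounted at the origin on a cart in front of the work surface, level with it; the furniture and walls round the work are solid. World frame = base frame: x ahead of the robot, y to its left, z up, the work surface at z = 0. Lengths are in m, angles in rad, forces in N, time in s.
With the tool pointing down it reaches from about 0.35 to 0.725 m from the base axis. Payload 4.3 kg.
Tool frame: the origin (TCP) lies at the very end of the fingers, on their centre line; the grasp point (between the pads) lies 19 mm behind it (env.grip_point_offset is the distance from the TCP to the grasp point, in m); z points along the fingers, y is the line along which they close (so a half turn about z gives the same grasp; the last joint's range is limited). The gripper opens to 85 mm and grips with 20 to 120 N. Pads are 22 mm wide; open, the fingers measure 114 mm over their backs; the gripper's body (76 mm by 85 mm) begins 54 mm behind the grasp point. The pads swing forward as they close: fully open they stand 13 mm farther back than shut.
Start: joints at [1.183, 0.377, 0.081, 1.274, 0, 1.46], TCP at [0.158, 0.553, 0.231] pointing down, gripper open.
Joint ranges: [-2.72, 2.72], [-0.84, 1.66], [-1.02, 1.22], [-1.77, 2.12], [-1.37, 1.28], [-3.14, 3.14]. Speed limits (rad/s): [2.57, 2.57, 3.14, 3.14, 3.14, 3.14].

### API

Orientations are given as [roll, pitch, yaw] about the fixed x, y, z axes, in that order (R = Rz(yaw) Ry(pitch) Rx(roll)).
In Python, from plant import env, vision, ticket gives the robot as it stands.
- The arm moves only by the shell command python3 -m jog 'ROWS' [FORCE]. ROWS is a JSON object of lists of equal length, an entry for each row: "xyz": the shift along the world's x, y, z normalised to -1 to 1, where 1 is 6 cm, a list of three; "twist": the turn about the world's z normalised to -1 to 1, where 1 is 0.12 rad; "hand": the opening, from 0 (shut) to 1 (fully open). A call has 1 to 12 rows; each row shifts and turns the commanded pose from where the row before left it; what a row does not reach is not made up. A row lasts 1/8 s, in which the tool goes at most 62.5 mm and 10.7 degrees, less where a joint would pass 70% of its speed; a pose out of reach is approached as far as the arm can. A call with a number of a shift or a turn outside -1 to 1 is refused whole. A call with a gripper value outside its range is refused whole. The fingers move at their own pace and stop on an object; FORCE is the grip in N (left out, the last holds). Time passes only in rows, so rows that do not move let the fingers close. It gives the time, the measured TCP pose, the force, the opening and the grip force at its end, in the units of the state.
- env.get_obs(): the state, without advancing time (a new reading comes with each control period).
- vision.camera(name): name is "scene" or "top" or "wrist"; returns (picture, depth): 384x512x3 uint8, blue, green, red; 384x512 float32, m along the optical axis (not along the pixel's ray), 0 where there is no reading.
- vision.camera_model(name): a dict with "mtx" (3x3 intrinsics, pixels), "dist_coeffs" ([k1, k2, p1, p2, k3] as OpenCV has them; the pictures are not rectified), "cam_to_world" (4x4, takes a point from camera to world coordinates); the wrist camera has in their place "T_tool_cam" (4x4, takes a point from camera to tool coordinates, whose origin is the TCP and whose axes are the flange's). Camera axes: x right, y up, looking along -z (the intrinsics and any distortion apply to the point x, -y, -z); pixel columns grow to the right and rows downward; lengths in m; the calibration is good to about 2 mm. A picture is of the moment at which its call begins: read the wrist's pose just before it. camera_model takes no time and is no camera call.
- ticket.sign_off(): hands the job in; it is judged then, once.
The state is a dict: "time": time; "joint_pos": joint angles; "joint_velocities": joint speeds; "tau": joint torques, N m; "eef_pos": TCP position; "eef_rot": TCP orientation; "contact_force": force on the tool from outside, world axes, zero at the start; "ft_torque": the same for the moment, N m; "width": finger opening in m; "gripper_force": force on a finger pad.
Only numpy, scipy, OpenCV 4.12 (cv2) and the standard library are available. Lean on these libraries where they do the work, as an engineer would, in place of code of your own. Each camera call takes 0.05 s, during which the arm holds its last target. There are 200 camera calls.

## Working session

There is one attempt and no reset: what is moved stays moved. The work goes in short steps, Python scripts to look and compute and a shell command to move; the robot and the scene stay as the last step left them, time stands still between calls to the robot, and variables do not carry over. Pictures are saved under pics/ and viewed, at most 10 in all, crops included, and the job is handed in when it is done.

```bash
mkdir -p pics; cat > h.py <<'E'
import numpy as np, cv2
from plant import env, vision, ticket
def cloud(name):
    img,d=vision.camera(name); m=vision.camera_model(name)
    return img,d,m
def ray(m,px,z,T=None):
    T=np.array(m["cam_to_world"] if T is None else T)
    u=cv2.undistortPoints(np.float64(px).reshape(-1,1,2),np.array(m["mtx"]),np.array(m["dist_coeffs"])).reshape(-1,2)
    dirs=np.c_[u[:,0],-u[:,1],-np.ones(len(u))]@T[:3,:3].T
    o=T[:3,3]; return o+dirs*((z-o[2])/dirs[:,2])[:,None]
E
python3 - <<'E'
from h import *
for n in("top","scene"):
    i,d,m=cloud(n); cv2.imwrite(f"pics/{n}0.png",i); np.savez(f"{n}0.npz",i=i,d=d)
    print(n,np.round(m["cam_to_world"],3).tolist())
print(env.get_obs())
E
```

```text
top [[-0.064, 0.977, -0.203, 0.378], [-0.998, -0.062, 0.014, -0.081], [0.001, 0.203, 0.979, 1.139], [0.0, 0.0, 0.0, 1.0]]
scene [[0.457, 0.492, -0.741, -0.321], [-0.889, 0.237, -0.391, -0.558], [-0.017, 0.838, 0.546, 0.72], [0.0, 0.0, 0.0, 1.0]]
{'time': 0.1, 'joint_pos': array([1.18269583e+00, 3.78027419e-01, 7.97843193e-02, 1.27443081e+00,
       5.75800357e-06, 1.46047932e+00]), 'joint_velocities': array([ 0.00093285, -0.0023902 ,  0.00262189, -0.00015173,  0.00146822,
        0.00062789]), 'tau': array([ 6.60704718e-04, -4.64693320e+01,  2.70583338e+01,  1.21415168e-02,
       -3.94190988e-05,  2.07278998e-05]), 'eef_pos': array([0.15745581, 0.55240616, 0.23044258]), 'eef_rot': array([-3.13972711e+00, -2.12432848e-04,  2.86380896e+00]), 'contact_force': array([-0.52289919,  0.37553239,  0.15703619]), 'ft_torque': array([-0.04271515,  0.04533593,  0.02723617]), 'gripper_force': 0.0, 'width': 0.08555140736501471}
```

View pics/top0.png

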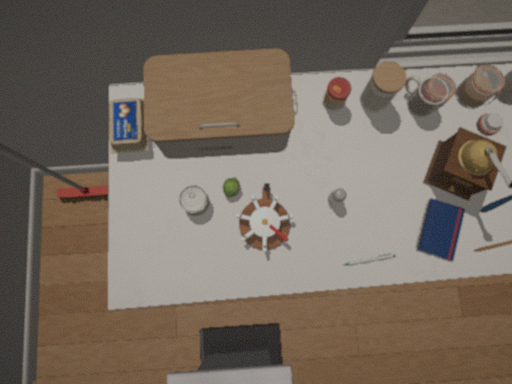

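View pics/scene0.png

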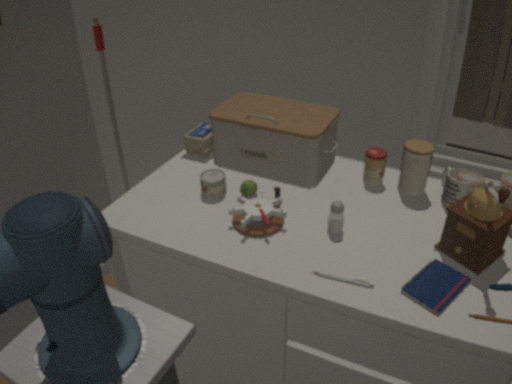

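The top view shows the dial at about (265,222), the pointer at (267,188) and the red lobe pointing lower right to (287,240). The tin is at (194,200), the lime at (231,187) and the shaker at (339,196). Next I'll measure these.

```bash
python3 - <<'E'
from h import *
z=np.load("top0.npz"); i=z["i"]; m=vision.camera_model("top")
hsv=cv2.cvtColor(i,cv2.COLOR_BGR2HSV); h,s,v=cv2.split(hsv)
roi=np.zeros_like(h); cv2.circle(roi,(265,222),42,1,-1)
red=((h<5)|(h>174))&(s>170)&(v>90)&(roi>0)
ys,xs=np.nonzero(red); print("red n",len(xs))
P=ray(m,np.c_[xs,ys],.05); print("red mean",P.mean(0))
# foot: brown
br=(h<15)&(s>90)&(roi>0)&~red&(np.arange(384)[:,None]>195)
ys,xs=np.nonzero(br); P=ray(m,np.c_[xs,ys],.012)
hull=cv2.convexHull(np.float32(P[:,:2])); c,r=cv2.minEnclosingCircle(np.float32(P[:,:2])); print("foot",c,r)
blk=(v<45)&(roi>0)&(np.arange(384)[:,None]<205)
ys,xs=np.nonzero(blk); print("blk px",xs.mean(),ys.min(),ys.max()); print(ray(m,[[xs.mean(),ys.max()],[xs.mean(),ys.mean()]],.058))
hub=((h>12)&(h<35)&(s>110)&(abs(np.arange(384)[:,None]-222)<8)&(abs(np.arange(512)[None]-265)<8))
ys,xs=np.nonzero(hub); print("hub",len(xs),ray(m,[[xs.mean(),ys.mean()]],.052) if len(xs) else 0)
for n,p,zz in(("tin",(194,193),.058),("shaker",(340,194),.09),("lime",(231,187),.024)): print(n,ray(m,[p],zz))
c=cv2.resize(i[160:270,160:370],None,fx=3.8,fy=3.8,interpolation=cv2.INTER_CUBIC); c=cv2.convertScaleAbs(c,alpha=1.3); cv2.imwrite("pics/crop0.png",c)
E
```

```text
red n 13
red mean [ 0.48207045 -0.15569444  0.05      ]
foot (0.5206578969955444, -0.12287923693656921) 0.07335498183965683<stdin>:13: RuntimeWarning: Mean of empty slice.
  ret = ret.dtype.type(ret / rcount)
Traceback (most recent call last):
ValueError: zero-size array to reduction operation minimum which has no identity
```

```bash
python3 - <<'E'
from h import *
z=np.load("top0.npz"); i=z["i"]; m=vision.camera_model("top")
for n,p,zz in(("hub",(265,222),.052),("pointer blk",(267,188),.058),("tin",(194,193),.058),("shaker",(340,194),.09),("lime",(231,187),.024)): print(n,ray(m,[p],zz).round(3))
c=cv2.resize(i[160:270,160:370],None,fx=3.8,fy=3.8,interpolation=cv2.INTER_CUBIC); c=cv2.convertScaleAbs(c,alpha=1.3); cv2.imwrite("pics/crop0.png",c)
E
```

```text
hub [[ 0.517 -0.119  0.052]]
pointer blk [[ 0.606 -0.13   0.058]]
tin [[0.605 0.063 0.058]]
shaker [[ 0.572 -0.314  0.09 ]]
lime [[ 0.622 -0.034  0.024]]
```

View pics/crop0.png

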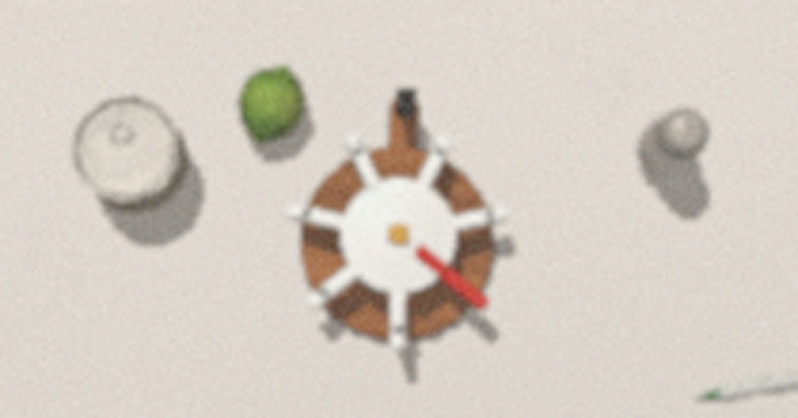

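The crop shows the hub at (399,234), the pointer post at (404,100), the red lobe to (484,304) and a lobe straight towards the robot at (398,335). The wheel seems to sit about 2.5 clicks before 0, roughly half-way between detents. I'll approach with the hand shut and look from close by.

```bash
python3 -m jog '{"xyz":[[0.7,-0.8,0],[0.7,-0.8,0],[0.7,-0.8,0],[0.7,-0.8,0],[0.7,-0.8,0],[0.7,-0.8,0],[0,-0.8,0],[0,-0.8,0],[0,-0.8,0],[0,-0.8,0],[0,-0.8,0],[0,-0.8,0]],"twist":[0,0,0,0,0,0,0,0,0,0,0,0],"hand":[0,0,0,0,0,0,0,0,0,0,0,0]}'
python3 -m jog '{"xyz":[[0,-0.8,0],[0,-0.8,0],[0,0,0],[0,0,0]],"twist":[0,0,0,0],"hand":[0,0,0,0]}'
python3 - <<'E'
from h import *
from scipy.spatial.transform import Rotation as R
o=env.get_obs(); i,d,m=cloud("wrist")
T=np.eye(4); T[:3,:3]=R.from_euler("xyz",o["eef_rot"]).as_matrix(); T[:3,3]=o["eef_pos"]; T=T@np.array(m["T_tool_cam"])
np.savez("w1.npz",i=i,d=d,T=T); cv2.imwrite("pics/w1.png",i); print(o["eef_pos"],o["eef_rot"],o["contact_force"],T[:3,3],o["joint_pos"])
E
```

```text
time: 1.6
eef_pos: [0.4041, -0.0187, 0.2311]
eef_rot: [3.141, -0.0, 2.864]
contact_force: [0.7, -0.4, -0.4]
width: -0.0
gripper_force: 0.0
time: 2.1
eef_pos: [0.4042, -0.1127, 0.231]
eef_rot: [3.141, -0.001, 2.863]
contact_force: [0.2, 1.0, 0.6]
width: 0.0004
gripper_force: 0.0
[ 0.40417564 -0.11274778  0.2309937 ] [ 3.14078235e+00 -1.16889769e-03  2.86336126e+00] [0.23647297 1.02455539 0.61574135] [ 0.33043606 -0.09100929  0.37359769] [-4.23948602e-01  6.53707651e-02 -3.19819479e-01  1.18688025e+00
  6.31993922e-04 -1.45717133e-01]
```

View pics/w1.png

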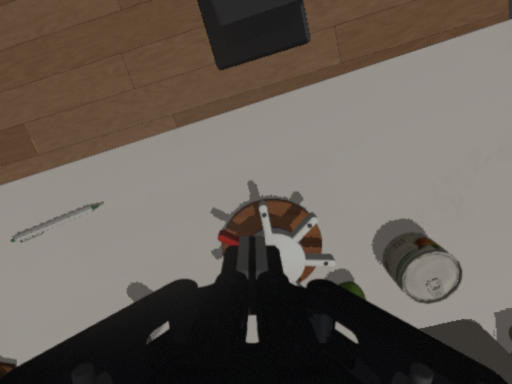

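The wrist view shows lobe tips at about (264,207), (315,220), (334,263) and the red tip at (221,237), with the shut fingers covering the rest. I'll fit the centre from the tips.

```bash
python3 - <<'E'
from h import *
from scipy.optimize import least_squares
z=np.load("w1.npz"); m=vision.camera_model("wrist")
px=[(221,237),(264,207),(316,219),(334,263)]
P=ray(m,px,.05,z["T"])[:,:2]; print(P.round(4))
k=np.array([0,-1,-2,-3])*2*np.pi/7
f=lambda q:np.r_[q[0]+.078*np.cos(q[2]+k)-P[:,0],q[1]+.078*np.sin(q[2]+k)-P[:,1]]
s=least_squares(f,[.518,-.12,-2.25]); print(s.x,np.degrees(s.x[2]),s.fun.round(4))
i,d=np.load("top0.npz").values() if 0 else (np.load("top0.npz")["i"],0); mt=vision.camera_model("top")
S=160;K=3.8
t=ray(mt,[(160+x/K,160+y/K) for x,y in[(399,234),(404,100),(484,304),(398,342),(355,142),(442,144),(292,209),(502,214),(312,300)]],.05)[:,:2]
print(t.round(4)); d=t-t[0]; print(np.degrees(np.arctan2(d[:,1],d[:,0])).round(1),np.hypot(*d.T).round(3))
E
```

```text
[[ 0.467  -0.1685]
 [ 0.444  -0.1078]
 [ 0.4757 -0.052 ]
 [ 0.54   -0.0428]]
[ 0.51957076 -0.11477106 -2.32138654] -133.00565118801364 [-0.0006 -0.0022  0.0001  0.0027 -0.0034 -0.0009  0.0018  0.0025]
[[ 0.5182 -0.1187]
 [ 0.6122 -0.1287]
 [ 0.4665 -0.1733]
 [ 0.4446 -0.1129]
 [ 0.5845 -0.0926]
 [ 0.5792 -0.1529]
 [ 0.5402 -0.0461]
 [ 0.5275 -0.1906]
 [ 0.4768 -0.0563]]
[   0.    -6.1 -133.4  175.5   21.5  -29.3   73.1  -82.6  123.6] [0.    0.095 0.075 0.074 0.071 0.07  0.076 0.073 0.075]
```

```bash
python3 -m jog '{"xyz":[[0.11,-0.06,-0.25],[0.11,-0.06,-0.25],[0.11,-0.06,-0.25],[0.11,-0.06,-0.25],[0.11,-0.06,-0.25],[0.11,-0.06,-0.25],[0.11,-0.06,-0.25],[0.1,-0.08,-0.25],[0,0,-0.25],[0,0,-0.25],[0,0,-0.25],[0,0,0]],"twist":[-1,-1,-1,-1,-1,-1,-1,-0.6,0,0,0,0],"hand":[0,0,0,0,0,0,0,0,0,0,0,0]}'
python3 - <<'E'
from h import *
i,d,m=cloud("top"); cv2.imwrite("pics/t2.png",cv2.resize(i[160:270,160:370],None,fx=3.8,fy=3.8,interpolation=cv2.INTER_CUBIC))
i,d,m=cloud("scene"); cv2.imwrite("pics/s2.png",cv2.resize(i[150:270,180:360],None,fx=4,fy=4,interpolation=cv2.INTER_CUBIC))
E
```

```text
time: 3.65
eef_pos: [0.4558, -0.1412, 0.0654]
eef_rot: [-3.14, -0.002, 1.954]
contact_force: [-0.1, 0.3, 0.3]
width: 0.0001
gripper_force: 0.0
```

View pics/s2.png

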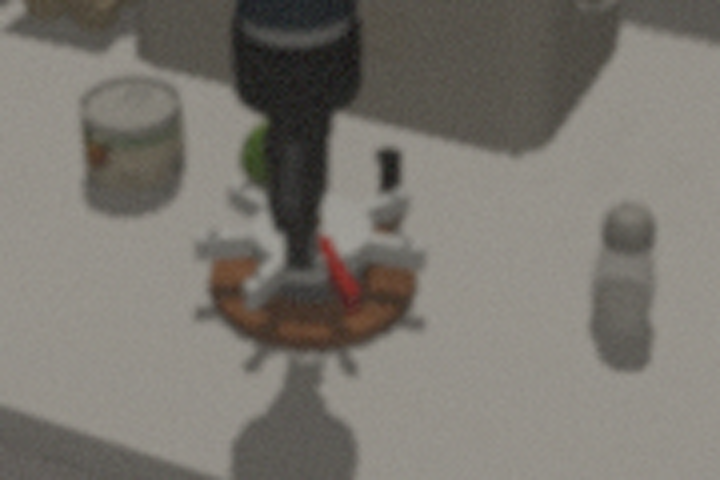

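The finger at (300,265) hangs between the near lobe and the red lobe at (345,290). I'll lower it and work out the arc steps.

```bash
python3 -m jog '{"xyz":[[0,0,-0.2],[0,0,-0.2],[0,0,-0.15],[0,0,0]],"twist":[0,0,0,0],"hand":[0,0,0,0]}'
python3 - <<'E'
from h import *
a=np.radians(np.arange(-158,-19,4)); p=.068*np.c_[np.cos(a),np.sin(a)]
print((np.diff(p,axis=0)/.06).round(2).tolist()); print(p[::6]+[.519,-.117], np.radians(4)/.12)
E
```

```text
time: 4.25
eef_pos: [0.4558, -0.1428, 0.0322]
eef_rot: [-3.14, -0.002, 1.952]
contact_force: [0.1, -0.3, -1.3]
width: 0.0002
gripper_force: 0.0
[[0.03, -0.07], [0.04, -0.07], [0.04, -0.07], [0.05, -0.06], [0.05, -0.06], [0.05, -0.06], [0.06, -0.05], [0.06, -0.05], [0.07, -0.04], [0.07, -0.04], [0.07, -0.03], [0.07, -0.03], [0.08, -0.02], [0.08, -0.02], [0.08, -0.01], [0.08, -0.01], [0.08, -0.0], [0.08, 0.0], [0.08, 0.01], [0.08, 0.01], [0.08, 0.02], [0.08, 0.02], [0.07, 0.03], [0.07, 0.03], [0.07, 0.04], [0.07, 0.04], [0.06, 0.05], [0.06, 0.05], [0.05, 0.06], [0.05, 0.06], [0.05, 0.06], [0.04, 0.07], [0.04, 0.07], [0.03, 0.07]]
[[ 0.4559515  -0.14247325]
 [ 0.47176323 -0.16591511]
 [ 0.49574263 -0.1808991 ]
 [ 0.52374344 -0.18483436]
 [ 0.55092407 -0.17704044]
 [ 0.57258473 -0.15886498]] 0.5817764173314433
```

```bash
python3 -m jog '{"xyz":[[0.03,-0.07,0],[0.04,-0.07,0],[0.04,-0.07,0],[0.05,-0.06,0],[0.05,-0.06,0],[0,0,0]],"twist":[0.58,0.58,0.58,0.58,0.58,0],"hand":[0,0,0,0,0,0]}'
python3 - <<'E'
from h import *
i,d,m=cloud("top"); c=i[160:270,200:340]; cv2.imwrite("pics/t3.png",cv2.convertScaleAbs(cv2.resize(c,None,fx=4,fy=4,interpolation=cv2.INTER_CUBIC),alpha=1.3))
E
```

```text
time: 5.0
eef_pos: [0.4699, -0.1634, 0.0336]
eef_rot: [3.141, 0.001, 2.299]
contact_force: [0.4, 0.6, 0.5]
width: -0.0002
gripper_force: 0.0
```

View pics/t3.png

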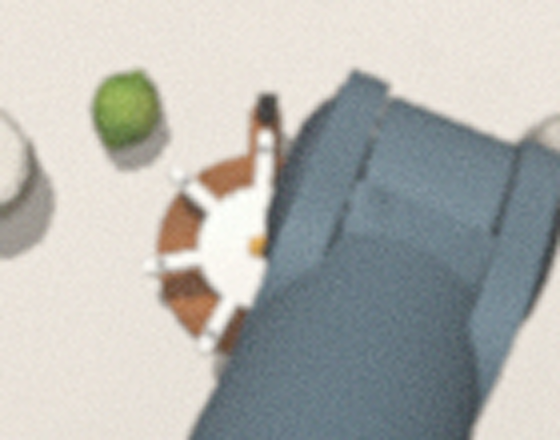

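A lobe now lines up with the pointer, (265,145) under (267,105), so the wheel has snapped into a click with red two clicks short. I'll push on for one click, and check red numerically in the scene camera.

```bash
cat > red.py <<'E'
from h import *
H=np.array([.519,-.117]); print(env.get_obs()["contact_force"].round(1))
for n in("scene","top"):
    i,d,m=cloud(n); h,s,v=cv2.split(cv2.cvtColor(i,cv2.COLOR_BGR2HSV))
    ys,xs=np.nonzero(((h<6)|(h>173))&(s>150)&(v>70))
    if len(xs):
        P=ray(m,np.c_[xs,ys],.05)[:,:2]-H; P=P[np.hypot(*P.T)<.085]
        if len(P): c=P.mean(0); print(n,len(P),c.round(3),"deg",np.degrees(np.arctan2(c[1],c[0])).round(1))
E
python3 red.py
python3 -m jog '{"xyz":[[0.05,-0.06,0],[0.06,-0.05,0],[0.06,-0.05,0],[0.07,-0.04,0],[0.07,-0.04,0],[0.07,-0.03,0],[0.07,-0.03,0],[0.08,-0.02,0],[0.08,-0.02,0]],"twist":[0.58,0.58,0.58,0.58,0.58,0.58,0.58,0.58,0.58],"hand":[0,0,0,0,0,0,0,0,0]}'
python3 red.py
```

```text
[-0.9 -0.7 -0.4]
scene 19 [-0.028 -0.067] deg -112.3
time: 6.28
eef_pos: [0.5055, -0.1833, 0.0332]
eef_rot: [-3.141, -0.001, 2.928]
contact_force: [-0.6, -0.9, 0.1]
width: 0.0
gripper_force: 0.3
[-0.6 -0.9  0.1]
```

```bash
python3 -m jog '{"xyz":[[0.08,-0.01,0],[0.08,-0.01,0],[0.08,0,0],[0.08,0,0],[0,0,0]],"twist":[0.58,0.58,0.58,0.58,0],"hand":[0,0,0,0,0]}'
python3 red.py
python3 - <<'E'
from h import *
i,d,m=cloud("top"); a=i[160:270,200:340]
i,d,m=cloud("scene"); b=i[150:260,200:340]
cv2.imwrite("pics/t4.png",cv2.convertScaleAbs(cv2.resize(np.hstack([a,b]),None,fx=2.8,fy=2.8,interpolation=cv2.INTER_CUBIC),alpha=1.4))
E
```

```text
time: 7.0
eef_pos: [0.5253, -0.1845, 0.0333]
eef_rot: [3.141, 0.0, -3.08]
contact_force: [0.1, 0.5, -0.3]
width: -0.0001
gripper_force: 0.0
[ 0.1  0.5 -0.3]
scene 7 [ 0.019 -0.04 ] deg -64.2
```

View pics/t4.png

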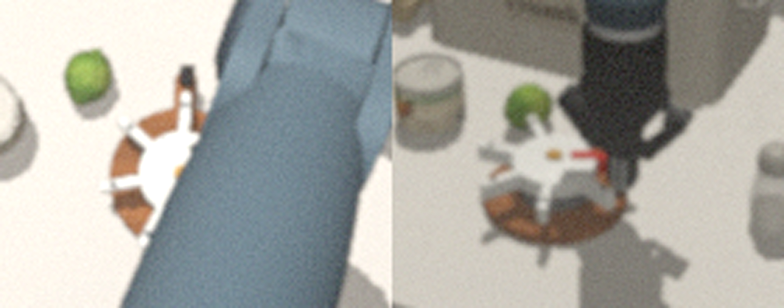

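Top half: a lobe sits at the pointer again at (186,100). Scene half: red at (590,155), now one click short. For the last click I'll push slower near the half-way point.

```bash
python3 -m jog '{"xyz":[[0.08,0.01,0],[0.08,0.01,0],[0.08,0.02,0],[0.08,0.02,0],[0.07,0.03,0],[0.07,0.03,0],[0.07,0.04,0],[0.07,0.04,0]],"twist":[0.58,0.58,0.58,0.58,0.58,0.58,0.58,0.58],"hand":[0,0,0,0,0,0,0,0]}'
python3 -m jog '{"xyz":[[0.03,0.025,0],[0.03,0.025,0],[0.03,0.025,0],[0.03,0.025,0],[0,0,0]],"twist":[0.29,0.29,0.29,0.29,0],"hand":[0,0,0,0,0]}'
python3 red.py
```

```text
time: 8.2
eef_pos: [0.5604, -0.1725, 0.0331]
eef_rot: [3.141, -0.001, -2.521]
contact_force: [-1.0, 0.2, -0.5]
width: 0.0005
gripper_force: 0.4
time: 8.82
eef_pos: [0.5688, -0.1665, 0.0334]
eef_rot: [-3.141, 0.0, -2.382]
contact_force: [0.2, -0.8, -0.1]
width: 0.0004
gripper_force: 0.0
[ 0.2 -0.8 -0.1]
scene 18 [ 0.042 -0.032] deg -37.6
```

```bash
python3 -m jog '{"xyz":[[0.027,0.028,0],[0.026,0.029,0],[0,0,0]],"twist":[0.29,0.29,0],"hand":[0,0,0]}'
python3 red.py
python3 -m jog '{"xyz":[[0.025,0.03,0],[0.025,0.03,0],[0,0,0]],"twist":[0.29,0.29,0],"hand":[0,0,0]}'
python3 red.py
```

```text
time: 9.3
eef_pos: [0.5718, -0.163, 0.0333]
eef_rot: [-3.142, 0.0, -2.312]
contact_force: [0.1, -0.7, -0.1]
width: -0.0003
gripper_force: 0.0
[ 0.1 -0.7 -0.1]
scene 15 [ 0.049 -0.025] deg -27.2
time: 9.78
eef_pos: [0.5748, -0.1594, 0.0333]
eef_rot: [3.142, 0.0, -2.243]
contact_force: [0.1, 0.4, -1.0]
width: 0.0003
gripper_force: 0.0
[ 0.1  0.4 -1. ]
scene 13 [ 0.054 -0.013] deg -13.5
```

```bash
python3 -m jog '{"xyz":[[0,0,0.1],[0,0,0.2],[0,0,0.4],[0,0,0.6],[0,0,0.6],[0,0,0.6],[-0.6,-0.4,0.4],[-0.8,-0.6,0.2],[-0.8,-0.8,0],[-0.6,-0.8,0],[0,-0.8,0],[0,0,0]],"twist":[0,0,0,0,0,0,0,0,0,0,0,0],"hand":[0,0,0,0,0,0,0,0,0,0,0,0]}'
python3 red.py
python3 - <<'E'
from h import *
i,d,m=cloud("top"); a=i[160:270,200:340]
i,d,m=cloud("scene"); b=i[150:260,200:340]
cv2.imwrite("pics/t5.png",cv2.convertScaleAbs(cv2.resize(np.hstack([a,b]),None,fx=2.8,fy=2.8,interpolation=cv2.INTER_CUBIC),alpha=1.4))
E
```

```text
time: 11.38
eef_pos: [0.4099, -0.3631, 0.2202]
eef_rot: [-3.139, -0.001, -2.248]
contact_force: [0.3, 0.4, -0.0]
width: 0.0003
gripper_force: 0.0
[ 0.3  0.4 -0. ]
scene 9 [ 0.054 -0.012] deg -12.8
top 56 [ 0.054 -0.007] deg -7.4
```

View pics/t5.png

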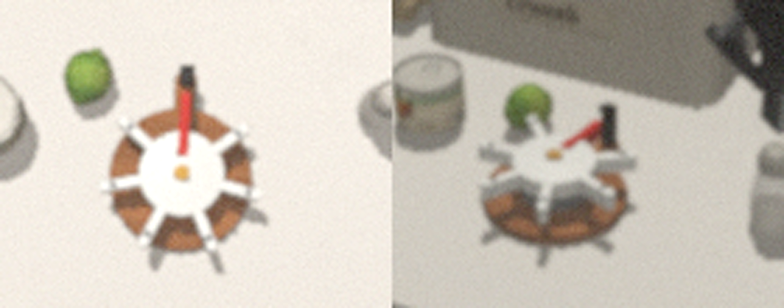

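The red lobe at (185,120) points straight at the pointer (187,77). The dial hasn't moved, the bystanders are untouched and the hand is clear.

```bash
python3 -c "
from plant import ticket
print(ticket.sign_off())"
```

```text
the job is handed in; nothing more can be done
None
```

The wheel was turned anticlockwise until the red lobe came to rest at the black pointer, with no click overrun; the dial, tin, salt shaker and lime look unmoved in the last pictures, the hand is clear, and the job was handed in at about 11.6 s of the 64 s allowed.

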